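Set the sharpening stone in its holder and clamp it

ROBOT

A 7-joint arm with a two-finger parallel gripper is mounted at the origin on the work surface; the furniture and walls round the work are solid. World frame = base frame: x ahead of the robot, y to its left, z up, the work surface at z = 0. Lengths are in m, angles in degrees, forces in N, time in s.
With the tool pointing down it reaches from about 0.4 to 0.925 m from the base axis. Payload 5.6 kg.
Tool frame: the origin (TCP) lies midway between the tips of the shut fingers; the grasp point (between the pads) lies robot.grip_point_offset behind it (robot.grip_point_offset is the distance from the TCP to the grasp point, in m); z points along the fingers, x is the direction in which the jaws open and shut, and the axes are right-handed (so a half turn about z gives the same grasp; the last joint's range is limited). The gripper opens to 85 mm and grips with 20 to 120 N. Pads are 22 mm wide; open, the fingers measure 114 mm over their backs; the gripper's body (76 mm by 85 mm) begins 54 mm behind the grasp point. The pads swing forward as they close: fully open they stand 13 mm farther back than shut.
Start: joints at [-72.021, 26.786, -0.665, 91.828, 0.344, 61.387, -3.226], TCP at [0.227, 0.609, 0.231] pointing down, gripper open.
Joint ranges: [-144.91, 144.91], [-17.63, 115.5], [-89.93, 88.59], [15.96, 139.68], [-74.01, 254.01], [8.47, 105.57], [-167.45, 167.45]. Speed limits (degrees/s): [147.25, 147.25, 180, 180, 180, 180, 180].

INTERFACE

Orientations are given as a 3x3 rotation matrix whose columns are the frame's x, y, z axes.
In Python, from plant import robot gives the robot as it stands. The module is installed in compiled form; this text tells all that it offers.
- The arm moves only by the tool servo_tool, never from a script. Its argument "rows" is a list of rows, each a list of 3 entries, a list of its own where there are three numbers: the closure, from -1 (fully open) to 1 (shut), then the shift along the tool's x, y, z in cm, then the turn about the tool's z in rad. In form: [[jaw, [x, y, z], turn], ...]. A call has 1 to 20 rows; each row shifts and turns the pose as measured when the row begins, along the tool's axes as they then stand; what a row does not reach is not made up. A row lasts 1/10 s, in which the tool goes at most 50 mm and 8.59 degrees, less where a joint would pass 70% of its speed; a pose out of reach is approached as far as the arm can. A call is refused whole if a number of a shift passes 5 or a number of a turn 0.15, either way. A call with a gripper value outside its range is refused whole. The fingers move at their own pace and stop on an object; "grip_force" is the grip in N (left out, the last holds). Time passes only in rows, so rows that do not move let the fingers close. It gives the time, the measured TCP pose, the force and the opening at its end, in the units of the state.
- robot.observe(): the state, without advancing time (a new reading comes with each control period).
- robot.get_image(name): name is "scene" or "top" or "wrist"; returns a dict with "img" (480x640x3 uint8, red, green, blue), "vertical_fov" (degrees; the focal length in pixels is half the picture's height over the tangent of half this angle, whatever the lens; pixels are square), "cx", "cy" (the principal point, pixels), "R" (3x3) and "t" (3): a world point X has camera coordinates R X + t. Camera axes: x right, y down, z forward; pixel columns grow to the right and rows downward; lengths in m; the calibration is good to about 2 mm. A picture is of the moment at which its call begins. There is no depth.
- robot.finish_job(): hands the job in, once; it reports no verdict.
The state is a dict: "time_s": time; "joint_pos": joint angles; "joint_vel": joint speeds; "joint_torque": joint torques, N m; "tcp_pos": TCP position; "eef_rot": TCP orientation; "force": force on the tool from outside, world axes, zero at the start; "ft_torque": the same for the moment, N m; "grip_width": opening from 0.0 (shut) to 1.0 (fully open).
Only numpy, scipy, OpenCV 4.12 (cv2) and the standard library are available. Lean on these libraries where they do the work, as an engineer would, in place of code of your own. Each camera call takes 0.05 s, during which the arm holds its last target. There are 200 camera calls.

TASK

Get the sharpening stone ready for the scissors: slide it flat along its wooden holder, without lifting it, until its long side is snug against the long dark fence and its end is snug against the short dark end stop. Only then swing the red cam lever round, away from its open position, as far as it goes so that the cam clamps the stone in that corner. Leave the scissors, the small red-lidded jar and the garlic where they are.

Things in the scene. Friction and masses are not known exactly. Their poses are not given: they have to be found in the camera images.
- holder: Whetstone holder, fixed to the table: pale wooden board 136 (x) x 290 mm (y) on rubber feet, its top 22 mm above the table. Origin: centre of its underside, at table height. Its x points away from the robot to the fence side, y along the board to the robot's left, z up. Two dark cleats on it form a corner: the long fence and the short end stop. The right end (-y) is open.
- fence_face (a point): Middle of the fence's working face, at its foot on the board's top (holder x = +52, y = 0 mm). The fence is a dark wooden cleat along the board's far side, 276 long, 14 wide, 13 mm high; the face looks to holder -x. Axes as the holder's. Around it: a wall behind the table at world x = 0.62 m, and a fixed full fruit bowl, 220 mm wide, at world x = 0.455, y = 0.025 m.
- stop_face (a point): Middle of the end stop's working face, at its foot on the board's top (holder x = +19, y = +125 mm). The end stop is a dark wooden cleat at the board's left end, square to the fence, 66 long (holder x from -14 to +52), 14 wide, 13 mm high; the face looks to holder -y. Axes as the holder's.
- stone: Loose combination sharpening stone, a brick 50 (its x) x 150 (its y) x 25 mm (z), white layer over a terracotta layer, 0.3 to 0.6 kg. Origin: centre of its underside. It starts lying flat on the board, to the right of the cam, askew and some centimetres off the fence and the end stop.
- nest (a point): Where the stone's origin lies when the stone touches both the fence and the end stop: on the board's top, at holder x = +27, y = +50, z = 22 mm; axes as the holder's.
- cam_pivot (a point): Axis of the red cam lever, at the board's top (holder x = -23.2, y = +93 mm); the near side of a stone that is home lies 25.2 mm beyond it (+x). The cam is an eccentric disc, 15 mm radius, centre 11 mm off the axis, 2.5 to 20.5 mm above the board: it reaches 13 mm from the axis towards the fence at joint 0, 17 at 0.35, 26 at 1.75. Axes as the holder's.
- lever_tip (a point): Top centre of the round knob (19 mm across, 23.5 mm high) at the end of the red lever, 66 mm from the pivot and 30.5 mm above the board's top. The lever's bar is 13 mm wide and spans 7.5 to 20.5 mm above the board's top; the knob starts 7 mm above it.
- cam_lever (a joint): Cam lever angle, 0 (open) to 1.85 rad (end stop), counter-clockwise seen from above; starts at 0 to 0.35. At 0 the lever points from the pivot along 172 degrees in the holder frame (about -x, to the robot), at 1.75 along 272 degrees (-y), beside the stone. It meets a stone that is home at about 1.37, then squeezes it, and stays where left. About 1 N at the knob, up to 10 N in the squeeze.
- scissors: Closed household scissors with blue handles, lying flat between the robot and the board, 97 x 218 x 10 mm; origin at the middle of their length, on the table. Leave alone.
- garlic: Garlic bulb, 53 x 54 x 53 mm, near the robot at the right; origin under its centre. Leave alone.
- small_jar: Small jar with a red lid, 58 mm across, 50 high, standing by the wall right of and behind the board; origin under its centre. Leave alone. (A mug at the table's right edge is fixed.)

How it is judged (in metres and radians):
On the way, in this order (a step that is already met when the one before it is completed fails the run):
1. the stone lies within 3 mm of the fence and of the end stop, square to them within 0.03 rad, while the cam lever is still open (below 0.7 rad) (x of stone in the frame of nest between -0.003 and 0.003 m and y of stone in the frame of nest between -0.003 and 0.003 m and angle between the y axis of stone and the y axis of holder, either way round below 0.03 rad and value of joint cam_lever below 0.7 rad), for 0.2 s.
2. the cam lever is swung shut (past 1.6 rad) (value of joint cam_lever above 1.6 rad), for 0.2 s.
At the end, for the whole second after the job is handed in: The stone lies flat on the board and at rest, within 2 mm of the fence and 3 mm of the end stop, square to them within 0.02 rad, with the cam lever past 1.6 rad (x of stone in the frame of nest between -0.002 and 0.002 m and y of stone in the frame of nest between -0.003 and 0.003 m and z of stone in the frame of nest below 0.002 m and angle between the y axis of stone and the y axis of holder, either way round below 0.02 rad and angle between stone's own z axis and vertical below 0.03 rad and value of joint cam_lever above 1.6 rad and linear speed of stone below 0.01 m/s); the robot touches nothing.
It fails at once if the stone is lifted more than 8 mm off the board or tipped more than 0.15 rad (z of stone in the frame of nest above 0.008 m or angle between stone's own z axis and vertical above 0.15 rad).
It fails at once if the scissors, small red-lidded jar or garlic is moved more than 30 mm (distance of any of scissors, small_jar, garlic from where it was at the start of the episode above 0.03 m).
It also fails if it takes over 58 s, if anything falls off the work surface, if the arm or the gripper's body presses on something with over 40 N, if the wrist force passes 120 N, or if a joint passes its speed limit or range.

## Working session

There is one attempt and no reset: what is moved stays moved. The work goes in short steps, Python scripts to look and compute and a tool call to move; the robot and the scene stay as the last step left them, time stands still between calls to the robot, and variables do not carry over. Pictures are saved under pics/ and viewed, about 8 in all and at most 12, crops included, and the job is handed in when it is done.

Besides the shell and the picture viewer there is one more tool, called after "Emit:" as a command line: name --argument value ..., lists and objects as JSON in quotes. servo_tool: Moves the arm, as the interface text tells. Its arguments: {"type":"object","properties":{"rows":{"type":"array"},"grip_force":{"type":"number"}},"required":["rows"]}

```bash
mkdir -p pics; cat > h.py <<'E'
import numpy as np, cv2
from plant import robot
def get(n,save=None):
    d=robot.get_image(n); 
    if save: cv2.imwrite('pics/'+save,d['img'][:,:,::-1])
    return d
def foc(d): return 240/np.tan(np.radians(d['vertical_fov']/2))
def ray(d,u,v):
    R=np.array(d['R']);t=np.array(d['t']);f=foc(d)
    return -R.T@t, R.T@np.array([(u-d['cx'])/f,(v-d['cy'])/f,1.])
def plane(d,u,v,z):
    c,r=ray(d,u,v); return c+r*(z-c[2])/r[2]
def proj(d,X):
    p=np.array(d['R'])@np.array(X)+np.array(d['t']);f=foc(d)
    return p[0]/p[2]*f+d['cx'],p[1]/p[2]*f+d['cy']
def tri(l):
    A=np.zeros((3,3));b=np.zeros(3)
    for d,u,v in l:
        c,r=ray(d,u,v);r=r/np.linalg.norm(r);P=np.eye(3)-np.outer(r,r);A+=P;b+=P@c
    return np.linalg.solve(A,b)
E
python3 - <<'E'
from h import *
for n in ('top','scene','wrist'):
    d=get(n,n+'0.png'); print(n,d['vertical_fov'],d['cx'],d['cy'],(-np.array(d['R']).T@d['t']).round(3),np.array(d['R']).round(2).tolist())
s=robot.observe();print(s['tcp_pos'],s['eef_rot'],s['force'],robot.grip_point_offset,s['time_s'])
a=cv2.imread('pics/top0.png');b=cv2.imread('pics/scene0.png')
E
```

```text
top 56.486610625162065 319.62563881361126 238.5532295536253 [ 0.262 -0.337  0.902] [[-0.0, -1.0, -0.0], [-0.99, 0.0, -0.16], [0.16, 0.0, -0.99]]
scene 51.06938485541906 318.3741632782561 237.77973765188418 [-0.335 -0.689  0.498] [[0.45, -0.89, 0.0], [-0.4, -0.21, -0.89], [0.8, 0.4, -0.45]]
wrist 63.32066684438208 329.2456773902133 238.18884737210604 [0.155 0.636 0.375] [[0.35, 0.94, -0.0], [0.89, -0.33, 0.3], [0.28, -0.11, -0.95]]
[0.22693462 0.60865964 0.23056799] [[ 3.49282917e-01  9.37017234e-01 -3.84047295e-04]
 [ 9.37016395e-01 -3.49283119e-01 -1.25653054e-03]
 [-1.31153201e-03  7.90260392e-05 -9.99999137e-01]] [1.2442021  0.70364263 0.60414098] 0.0187 0.15
```

View pics/top0.png

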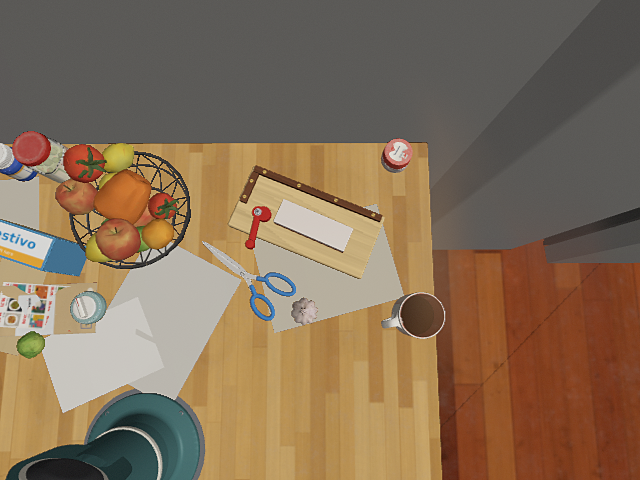

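View pics/scene0.png

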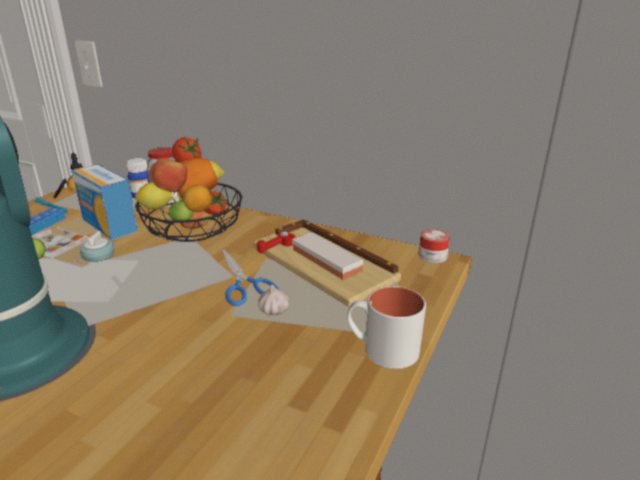

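The top view shows the holder centred near (306,222), turned about 25°. The stone is at (314,225), the lever knob at (250,244) and the pivot at (261,213). The scene view shows the same parts around (330,260). Next I'll zoom in on both for point picking.

```bash
python3 - <<'E'
import cv2,numpy as np
a=cv2.imread('pics/top0.png')[155:285,220:395];b=cv2.imread('pics/scene0.png')[210:310,245:405]
a=cv2.resize(a,None,fx=4,fy=4,interpolation=cv2.INTER_CUBIC)
b=cv2.resize(b,None,fx=5,fy=5,interpolation=cv2.INTER_CUBIC)
cv2.imwrite('pics/ta.png',a);cv2.imwrite('pics/sb.png',b)
E
```

```text
(no output)
```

View pics/ta.png

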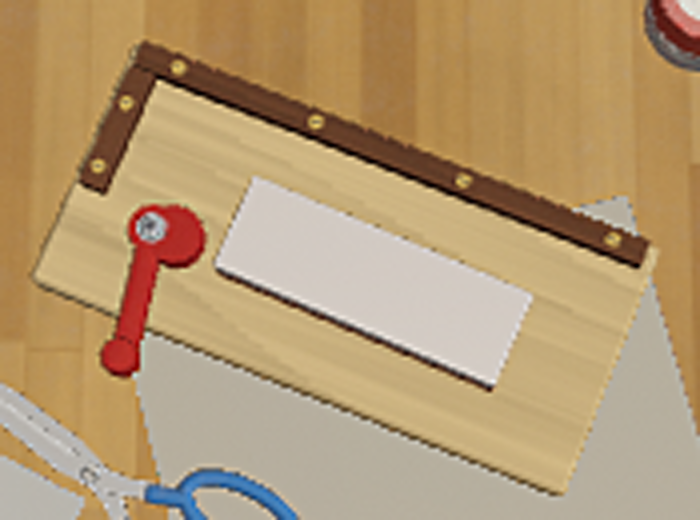

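View pics/sb.png

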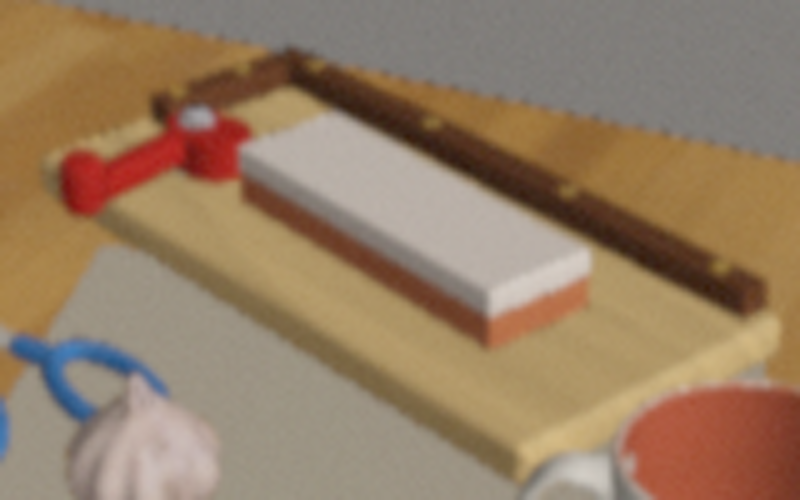

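```bash
cat > m.py <<'E'
from h import *
T=get('top');S=get('scene')
t=lambda x,y:(T,(x+.5)/4-.5+220,(y+.5)/4-.5+155)
s=lambda x,y:(S,(x+.5)/5-.5+245,(y+.5)/5-.5+210)
P=dict(sNL=((216,267),(241,155)),sFL=((254,177),(332,112)),sFR=((532,295),(590,258)),sNR=((492,387),(488,298)),
 knob=((120,352),(84,160)),piv=((151,227),(198,113)),bNR=((560,491),(515,448)),bNL=((36,277),(48,165)),bFR=((657,250),(778,325)))
Q={k:tri([t(*a),s(*b)]) for k,(a,b) in P.items()}
for k,v in Q.items(): print(k,v.round(4))
N=lambda a,b:np.linalg.norm(Q[a][:2]-Q[b][:2]).round(4)
print('stone L',N('sNL','sNR'),N('sFL','sFR'),'W',N('sNL','sFL'),N('sNR','sFR'),'board',N('bNL','bNR'),N('bNR','bFR'),'lev',N('knob','piv'))
# single-view (top) with heights
h=dict(s=.047,b=.022,k=.0525,p=.0425)
W={k:plane(*t(*P[k][0]),h[k[0]])[:2] for k in P}
# fence inner top edge, top view, at z=.035
f1=plane(*t(157,80),.035)[:2] if 0 else None
ang=lambda a,b:np.degrees(np.arctan2(*(W[a]-W[b])[::-1]))
print('yaw of y axes: board',ang('bNL','bNR'),'stone',ang('sNL','sNR'),ang('sFL','sFR'))
# holder fit (rigid) from board corners + pivot
M=np.array([[-.068,.145],[-.068,-.145],[.068,-.145],[-.0232,.093]]);B=np.array([W[k] for k in('bNL','bNR','bFR','piv')])
mc,bc=M.mean(0),B.mean(0);U,_,V=np.linalg.svd((M-mc).T@(B-bc));R=(U@V).T
o=bc-R@mc;print('holder',o,np.degrees(np.arctan2(R[1,0],R[0,0])),'res',(B-(M@R.T+o)).round(4).tolist())
toH=lambda p:R.T@(p-o)
for k in W: print(k,(toH(W[k])*1000).round(1), 'tri',(toH(Q[k][:2])*1000).round(1))
st=(W['sNL']+W['sFR']+W['sFL']+W['sNR'])/4;print('stone c',st,toH(st))
E
python3 m.py
```

```text
sNL [ 0.4363 -0.2464  0.0417]
sFL [ 0.4805 -0.2646  0.0455]
sFR [ 0.4216 -0.4014  0.0418]
sNR [ 0.376  -0.381   0.0433]
knob [ 0.3931 -0.201   0.0488]
piv [ 0.4561 -0.2148  0.0446]
bNR [ 0.327  -0.4145  0.0188]
bNL [ 0.4371 -0.1528  0.0149]
bFR [ 0.4491 -0.4668  0.0161]
stone L 0.1475 0.1489 W 0.0478 0.05 board 0.284 0.1328 lev 0.0645
yaw of y axes: board 67.4501164585858 stone 66.00821854263337 66.29979519567122
holder [ 0.44202046 -0.30761842] -22.62803005476661 res [[-0.0003, -0.005], [0.003, 0.0018], [-0.0018, 0.0032], [-0.0008, 0.0]]
sNL [-30.9  54.4] tri [-28.9  54.3]
sFL [17.7 55. ] tri [18.9 54.5]
sFR [ 14.9 -93.3] tri [ 17.3 -94.4]
sNR [-34.4 -92.2] tri [-32.7 -93.1]
knob [-87.5  79.6] tri [-86.2  79.6]
piv [-24.   92.7] tri [-22.7  91. ]
bNR [ -66.  -142.2] tri [ -65.  -142.9]
bNL [-66.3 140.3] tri [-64.1 141.1]
bFR [  65.1 -142.8] tri [  67.8 -144.2]
stone c [ 0.427146  -0.3220329] [-0.00818352 -0.01902779]
```

Emit:
servo_tool --rows '[[-1, [0, 0, -4.3], 0], [-1, [0, 0, -4.3], 0], [-1, [0, 0, -4.3], 0], [-1, [-2.9, 2.95, 0], 0], [-1, [-2.9, 2.95, 0], 0], [-1, [-2.9, 2.95, 0], 0], [-1, [-2.9, 2.95, 0], 0], [-1, [-2.9, 2.95, 0], 0], [-1, [-2.9, 2.95, 0], 0], [-1, [-2.9, 2.95, 0], 0], [-1, [-2.9, 2.95, 0], 0], [-1, [-2.9, 2.95, 0], 0], [-1, [-2.9, 2.95, 0], 0], [-1, [-2.9, 2.95, 0], 0]]'

```text
time_s: 1.65
tcp_pos: [0.4233, 0.1864, 0.3638]
eef_rot: [[0.338, 0.941, -0.001], [0.941, -0.338, 0.001], [0.0, -0.001, -1.0]]
force: [1.1, 0.7, -0.1]
grip_width: 1.002
```

```bash
cat > go.py <<'E'
# usage: go.py hx hy z [yaw_of_tool_x in holder, deg, default 90]; target in holder mm / world z mm
import sys
from h import *
o=np.array([.4420,-.3076]);a=np.radians(-22.6);RH=np.array([[np.cos(a),-np.sin(a)],[np.sin(a),np.cos(a)]])
s=robot.observe();p=np.array(s['tcp_pos']);E=np.array(s['eef_rot'])
cur=RH.T@(p[:2]-o)*1000;y=np.degrees(np.arctan2(E[1,0],E[0,0])-a)
print('t',round(s['time_s'],2),'holder',cur.round(1),'z',(p[2]*1000).round(1),'yawx',y.round(2),'F holder',(RH.T@np.array(s['force'])[:2]).round(1),round(s['force'][2],1),'g',round(s['grip_width'],3),'tcp',p.round(3),'j',np.round(s['joint_pos'],0),'tilt',E[:2,2].round(3))
if len(sys.argv)>3:
    g=list(map(float,sys.argv[1:4]));w=np.append(o+RH@np.array(g[:2])/1000,g[2]/1000)
    ty=float(sys.argv[4]) if len(sys.argv)>4 else 90
    print('shift cm (tool)',(E.T@(w-p)*100).round(2),'turn rad',-np.radians((ty-y+180)%360-180).round(3))
E
python3 go.py -62 -19 360
```

```text
t 1.65 holder [-207.1  448.8] z 363.8 yawx 92.87 F holder [0.8 1.1] -0.1 g 1.002 tcp [0.423 0.186 0.364] j [-44.   1.  16. 108.  -0.  72.  43.] tilt [-0.001  0.001]
shift cm (tool) [-47.45  12.14   0.36] turn rad 0.05
```

Emit:
servo_tool --rows '[[-1, [-3.95, 1.2, 0], 0], [-1, [-3.95, 1.2, 0], 0], [-1, [-3.95, 1.2, 0], 0], [-1, [-3.95, 1.2, 0], 0], [-1, [-3.95, 1, 0], 0], [-1, [-3.95, 1, 0], 0.01], [-1, [-3.95, 1, 0], 0.01], [-1, [-3.95, 1, 0], 0.01], [-1, [-3.95, 0.8, 0], 0.01], [-1, [-3.95, 0.8, 0], 0.01], [-1, [-3.95, 0.8, 0], 0], [-1, [-3.95, 0.8, 0], 0], [-1, [0, 0, 0], 0]]'

```text
time_s: 2.95
tcp_pos: [0.3606, -0.3248, 0.3649]
eef_rot: [[0.395, 0.919, 0.01], [0.919, -0.395, 0.002], [0.005, 0.008, -1.0]]
force: [0.1, 0.4, -0.4]
grip_width: 1.001
```

```bash
python3 go.py -62 -19 200
```

```text
t 2.95 holder [-68.6 -47.2] z 364.9 yawx 89.32 F holder [-0.1  0.4] -0.4 g 1.001 tcp [ 0.361 -0.325  0.365] j [-15.   2.  56. 107.  -2.  71. 109.] tilt [0.01  0.002]
shift cm (tool) [ 2.73  0.49 16.51] turn rad -0.012
```

Emit:
servo_tool --rows '[[-1, [0.9, 0.1, 4.1], -0.01], [-1, [0.9, 0.1, 4.1], 0], [-1, [0.9, 0.1, 4.1], 0], [-1, [0, 0.1, 4.1], 0], [-1, [0, 0, 0], 0]]'

```text
time_s: 3.45
tcp_pos: [0.3789, -0.3004, 0.1975]
eef_rot: [[0.387, 0.922, 0.016], [0.922, -0.387, 0.002], [0.008, 0.013, -1.0]]
force: [-0.7, 1.0, 0.1]
grip_width: 1.003
```

```bash
python3 go.py -62 -19 15; python3 -c "
from h import *
d=get('wrist','w1.png')"
```

```text
t 3.45 holder [-61.  -17.6] z 197.5 yawx 89.82 F holder [-1.   0.7] 0.1 g 1.003 tcp [ 0.379 -0.3    0.197] j [ -9.  17.  52. 119. -18.  51. 121.] tilt [0.016 0.002]
shift cm (tool) [-0.28 -0.34 18.24] turn rad -0.003
```

View pics/w1.png

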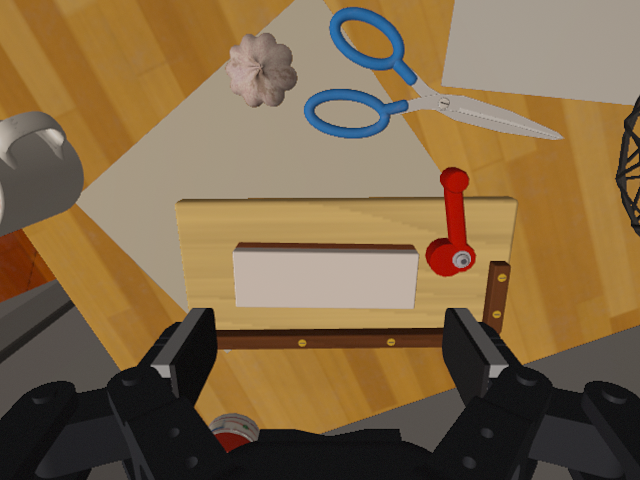

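The wrist view shows the stone's top corners at about (235,250), (418,252), (415,308) and (236,306). The board's near corners are at (178,203) and (516,198), and the screw at (461,261). I'll check these against the first measurement.

```bash
cat > wm.py <<'E'
import sys;from h import *
o=np.array([.4420,-.3076]);a=np.radians(-22.6);RH=np.array([[np.cos(a),-np.sin(a)],[np.sin(a),np.cos(a)]])
H=lambda p:(RH.T@(np.array(p)[:2]-o)*1000).round(1)
E
python3 - <<'E'
from wm import *
d=get('wrist')
for n,u,v,z in [('sNR',235,250,.047),('sNL',418,252,.047),('sFL',415,308,.047),('sFR',236,306,.047),('bNR',178,203,.022),('bNL',516,198,.022),('piv',461,261,.0425),('knob',454,178,.0525),('fence',302,331,.035),('fence',390,329,.035),('stop',488,264,.035),('stop',485,322,.035)]:
    print(n,H(plane(d,u,v,z)))
E
python3 go.py
```

```text
sNR [-30.8 -92.7]
sNL [-28.   55.4]
sFL [22.9 56.3]
sFR [ 19.7 -96. ]
bNR [ -64.1 -143.5]
bNL [-66.6 141.1]
piv [-18.1  92.9]
knob [-89.   77.1]
fence [ 51.9 -41.6]
fence [50.6 38. ]
stop [-12.2 119.1]
stop [ 44.1 123.4]
t 3.55 holder [-57.7 -19.2] z 202.0 yawx 89.78 F holder [ 0.1 -0.4] 0.6 g 1.001 tcp [ 0.381 -0.303  0.202] j [ -9.  16.  53. 119. -18.  51. 120.] tilt [ 0.024 -0.002]
```

Emit:
servo_tool --rows '[[-1, [0, -0.3, 3], 0], [-1, [0, -0.3, 3], 0], [-1, [0, 0, 3], 0], [-1, [0, 0, 3], 0], [-1, [0, 0, 3], 0], [-1, [0, 0, 1], 0], [-1, [0, 0, 0], 0], [-1, [0, 0, 0], 0]]'

```text
time_s: 4.35
tcp_pos: [0.4003, -0.3105, 0.0589]
eef_rot: [[0.382, 0.922, 0.065], [0.924, -0.382, -0.015], [0.011, 0.066, -0.998]]
force: [0.3, -0.5, 1.1]
grip_width: 1.0
```

```bash
python3 go.py -62 -19 17
```

```text
t 4.35 holder [-37.4 -18.7] z 58.9 yawx 90.12 F holder [ 0.4 -0.3] 1.1 g 1.0 tcp [ 0.4   -0.311  0.059] j [  4.  31.  38. 123. -38.  34. 137.] tilt [ 0.065 -0.015]
shift cm (tool) [-0.07 -2.73  4.02] turn rad 0.002
```

Emit:
servo_tool --rows '[[-1, [0, -1, -2], 0], [-1, [0, -1, -2], 0], [-1, [0, -1, -2], 0], [-1, [0, 0, 0], 0], [-1, [0, 0, 0], 0]]'

```text
time_s: 4.85
tcp_pos: [0.3727, -0.3005, 0.127]
eef_rot: [[0.382, 0.921, 0.08], [0.924, -0.381, -0.019], [0.013, 0.081, -0.997]]
force: [-0.1, -0.1, 0.1]
grip_width: 1.001
```

```bash
python3 go.py -62 -19 17
```

```text
t 4.85 holder [-66.7 -20.1] z 127.0 yawx 90.17 F holder [-0.1 -0.1] 0.1 g 1.001 tcp [ 0.373 -0.3    0.127] j [ -3.  21.  46. 126. -29.  39. 131.] tilt [ 0.08  -0.019]
shift cm (tool) [-0.04 -0.43 11.  ] turn rad 0.003
```

Emit:
servo_tool --rows '[[-1, [0, 3, 0], 0], [-1, [0, 3, 0], 0], [-1, [0, 3, 0], 0], [-1, [0, 0, 0], 0], [-1, [0, 0, 0], 0]]'

```text
time_s: 5.35
tcp_pos: [0.4608, -0.3353, 0.1348]
eef_rot: [[0.38, 0.921, 0.083], [0.925, -0.379, -0.018], [0.015, 0.084, -0.996]]
force: [-0.9, -0.1, -0.1]
grip_width: 0.999
```

```bash
python3 go.py -62 -19 17
```

```text
t 5.35 holder [ 28.  -18.4] z 134.8 yawx 90.29 F holder [-0.8 -0.4] -0.1 g 0.999 tcp [ 0.461 -0.335  0.135] j [ -0.  29.  44. 113. -32.  45. 129.] tilt [ 0.083 -0.018]
shift cm (tool) [-0.2  -9.95 10.98] turn rad 0.005
```

Emit:
servo_tool --rows '[[-1, [0, 0, 0], 0], [-1, [0, 0, -4], 0], [-1, [0, 0, -4], 0], [-1, [0, 0, 0], 0], [-1, [0, 0, 0], 0]]'

```text
time_s: 5.85
tcp_pos: [0.4497, -0.3318, 0.2141]
eef_rot: [[0.382, 0.921, 0.077], [0.924, -0.382, -0.013], [0.018, 0.076, -0.997]]
force: [-0.9, 0.2, -0.0]
grip_width: 1.001
```

```bash
python3 go.py -62 -19 17
```

```text
t 5.85 holder [ 16.4 -19.4] z 214.1 yawx 90.16 F holder [-0.9 -0.2] -0.0 g 1.001 tcp [ 0.45  -0.332  0.214] j [ -6.  22.  50. 111. -24.  53. 123.] tilt [ 0.077 -0.013]
shift cm (tool) [-0.29 -9.32 19.05] turn rad 0.003
```

Emit:
servo_tool --rows '[[-1, [-0.1, -3.4, 0], 0], [-1, [-0.1, -3.4, 0], 0], [-1, [-0.1, -3.4, 0], 0], [-1, [0, 0, 2], 0], [-1, [0, 0, 2], 0], [-1, [0, 0, 2], 0], [-1, [0, 0, 2], 0], [-1, [0, 0, 2], 0], [-1, [0, 0, 1], 0], [-1, [0, 0, 1], 0], [-1, [0, 0, 0], 0]]'

```text
time_s: 6.95
tcp_pos: [0.3508, -0.2869, 0.0727]
eef_rot: [[0.384, 0.921, 0.067], [0.923, -0.385, 0.0], [0.026, 0.062, -0.998]]
force: [-0.5, -0.1, -0.1]
grip_width: 0.999
```

```bash
python3 go.py -62 -19 17
```

```text
t 6.95 holder [-92.1 -15.9] z 72.7 yawx 90.02 F holder [-0.4 -0.3] -0.1 g 0.999 tcp [ 0.351 -0.287  0.073] j [  3.  26.  41. 129. -37.  33. 139.] tilt [0.067 0.   ]
shift cm (tool) [-0.46  2.66  5.74] turn rad 0.0
```

Emit:
servo_tool --rows '[[-1, [-0.2, 1, 1], 0], [-1, [-0.2, 1, 1], 0], [-1, [0, 0.5, 1], 0], [-1, [0, 0, 1], 0], [-1, [0, 0, 0.5], 0], [-1, [0, 0, 0], 0]]'

```text
time_s: 7.55
tcp_pos: [0.3727, -0.2988, 0.026]
eef_rot: [[0.386, 0.92, 0.063], [0.922, -0.387, 0.003], [0.027, 0.057, -0.998]]
force: [0.3, 0.8, -0.1]
grip_width: 0.999
```

```bash
python3 go.py -50 -19 17
```

```text
t 7.55 holder [-67.4 -18.5] z 26.0 yawx 89.9 F holder [0.  0.8] -0.1 g 0.999 tcp [ 0.373 -0.299  0.026] j [  8.  33.  34. 126. -44.  30. 144.] tilt [0.063 0.003]
shift cm (tool) [-0.08  1.68  1.  ] turn rad -0.002
```

Emit:
servo_tool --rows '[[-1, [0, 0, 0.6], 0], [-1, [0, 0.5, 0.4], 0], [-1, [0, 0.7, 0], 0], [-1, [0, 0.7, 0], 0], [-1, [0, 0.7, 0.1], 0], [-1, [0, 0.7, 0], 0], [-1, [0, 0.7, 0], 0], [-1, [0, 0, 0], 0]]'

```text
time_s: 8.35
tcp_pos: [0.4132, -0.3152, 0.0173]
eef_rot: [[0.386, 0.92, 0.063], [0.922, -0.387, 0.003], [0.027, 0.057, -0.998]]
force: [-0.1, 0.9, -0.7]
grip_width: 1.0
```

```bash
python3 go.py -9 -19 16
```

```text
t 8.35 holder [-23.6 -18.1] z 17.3 yawx 89.91 F holder [-0.5  0.8] -0.7 g 1.0 tcp [ 0.413 -0.315  0.017] j [  8.  37.  34. 121. -44.  32. 142.] tilt [0.063 0.003]
shift cm (tool) [-0.09  1.45  0.21] turn rad -0.002
```

Emit:
servo_tool --rows '[[-1, [0, 0.4, 0], 0], [-1, [0, 0.4, 0], 0], [-1, [0, 0.3, 0], 0]]'

```text
time_s: 8.65
tcp_pos: [0.4231, -0.3191, 0.0176]
eef_rot: [[0.386, 0.921, 0.061], [0.922, -0.387, 0.005], [0.028, 0.055, -0.998]]
force: [-1.1, 0.3, -1.5]
grip_width: 1.003
```

```bash
python3 go.py -9 -19 16; python3 -c "
from h import *
d=get('wrist','w2.png')"
```

```text
t 8.65 holder [-13.1 -17.9] z 17.6 yawx 89.9 F holder [-1.1 -0.1] -1.5 g 1.003 tcp [ 0.423 -0.319  0.018] j [  8.  37.  34. 119. -44.  33. 141.] tilt [0.061 0.005]
shift cm (tool) [-0.12  0.4   0.18] turn rad -0.002
```

View pics/w2.png

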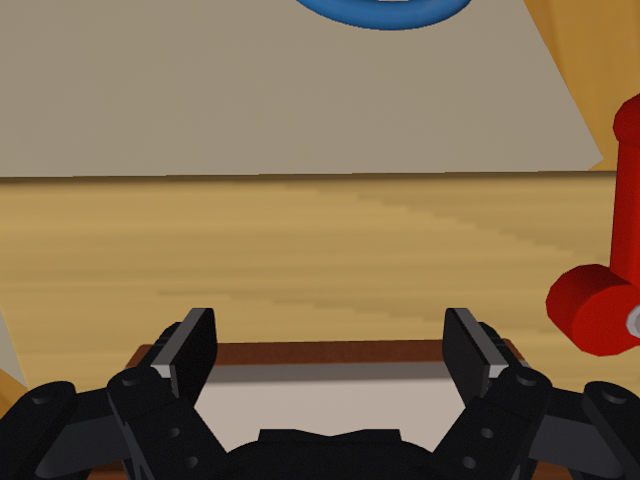

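The wrist view shows both fingers behind the stone's near side, whose lower edge runs from (140,345) to (515,340). The cam is open and clear. I'll keep pushing in small steps.

Emit:
servo_tool --rows '[[-1, [0, 0.2, 0], 0], [-1, [0, 0.2, 0], 0], [-1, [0, 0.2, 0], 0]]'

```text
time_s: 9.0
tcp_pos: [0.4275, -0.321, 0.0177]
eef_rot: [[0.385, 0.921, 0.059], [0.922, -0.386, 0.006], [0.029, 0.052, -0.998]]
force: [-9.5, 3.2, 6.4]
grip_width: 0.999
```

```bash
python3 go.py -9 -19 16
```

```text
t 9.0 holder [ -8.3 -17.9] z 17.7 yawx 89.93 F holder [-10.   -0.7] 6.4 g 0.999 tcp [ 0.427 -0.321  0.018] j [  7.  38.  35. 119. -43.  34. 140.] tilt [0.059 0.006]
shift cm (tool) [-0.11 -0.08  0.16] turn rad -0.001
```

Emit:
servo_tool --rows '[[-1, [0, -1, 0], 0], [-1, [0, -0.5, -1], 0], [1, [0, 0, -3], 0], [1, [0, 0, -3], 0], [1, [-3, 1, -1], 0], [1, [-3, 1, 0], 0], [1, [-3, 1, 0], 0], [1, [-3, 1, 0], 0], [1, [0, 0, 0], 0]]'

```text
time_s: 9.9
tcp_pos: [0.4008, -0.4458, 0.1057]
eef_rot: [[0.384, 0.921, 0.07], [0.923, -0.384, 0.0], [0.027, 0.065, -0.998]]
force: [0.1, 0.1, 0.1]
grip_width: 0.001
```

```bash
python3 go.py 27 -130 30
```

```text
t 9.9 holder [  15.1 -143.4] z 105.7 yawx 90.04 F holder [0.  0.1] 0.1 g 0.001 tcp [ 0.401 -0.446  0.106] j [ 15.  35.  42. 109. -36.  47. 144.] tilt [0.07 0.  ]
shift cm (tool) [1.13 0.7  7.66] turn rad 0.001
```

Emit:
servo_tool --rows '[[1, [0.3, 0.4, 1.5], 0], [1, [0.3, 0.3, 1.5], 0], [1, [0.3, 0, 1.5], 0], [1, [0, 0, 1.5], 0], [1, [0, 0, 1], 0], [1, [0, 0, 0], 0]]'

```text
time_s: 10.5
tcp_pos: [0.418, -0.4338, 0.0296]
eef_rot: [[0.38, 0.922, 0.07], [0.924, -0.381, 0.005], [0.032, 0.062, -0.998]]
force: [0.4, 0.0, 0.5]
grip_width: 0.001
```

```bash
python3 go.py 27 -40 31; python3 -c "
from h import *
d=get('wrist','w3.png');a=get('top')['img'][155:285,220:395,::-1]
cv2.imwrite('pics/w3.png',np.hstack([cv2.resize(a,(480,357),interpolation=cv2.INTER_CUBIC),cv2.resize(d['img'][:,:,::-1],(320,240))[0:240].repeat(1,0) if 0 else cv2.copyMakeBorder(cv2.resize(d['img'][:,:,::-1],(320,240)),0,117,0,0,cv2.BORDER_CONSTANT)]))"
```

```text
t 10.5 holder [  26.4 -125.8] z 29.6 yawx 90.24 F holder [0.3 0.2] 0.5 g 0.001 tcp [ 0.418 -0.434  0.03 ] j [ 18.  41.  36. 109. -42.  41. 147.] tilt [0.07  0.005]
shift cm (tool) [8.58 0.09 0.14] turn rad 0.004
```

View pics/w3.png

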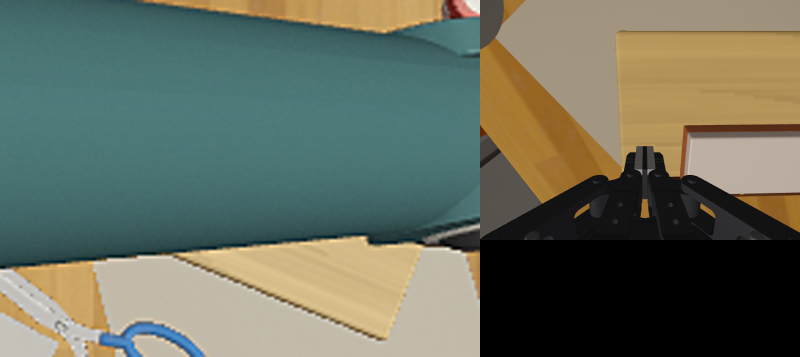

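The top view is blocked by the arm. In the wrist view the shut fingers stand just right of the stone's end, with a small gap. I'll push along the fence.

Emit:
servo_tool --rows '[[1, [0.6, 0, 0], 0], [1, [0.6, 0, 0], 0], [1, [0.6, 0, 0], 0], [1, [0.6, 0, 0], 0], [1, [0.6, 0, 0], 0], [1, [0.6, 0, 0], 0], [1, [0.6, 0, 0], 0], [1, [0.6, 0, 0], 0], [1, [0.6, 0, 0], 0], [1, [0.6, 0, 0], 0]]'

```text
time_s: 11.6
tcp_pos: [0.4431, -0.3779, 0.0357]
eef_rot: [[0.383, 0.921, 0.074], [0.924, -0.384, -0.002], [0.027, 0.069, -0.997]]
force: [-0.7, -0.2, -1.6]
grip_width: 0.001
```

```bash
python3 go.py 27 -40 31
```

```text
t 11.6 holder [ 28.  -64.5] z 35.7 yawx 90.1 F holder [-0.6 -0.4] -1.6 g 0.001 tcp [ 0.443 -0.378  0.036] j [ 11.  39.  36. 113. -42.  38. 142.] tilt [ 0.074 -0.002]
shift cm (tool) [ 2.44 -0.13  0.53] turn rad 0.002
```

Emit:
servo_tool --rows '[[1, [0.4, 0, 0.15], 0], [1, [0.4, 0, 0.15], 0], [1, [0.4, -0.05, 0.1], 0], [1, [0.4, -0.05, 0.1], 0], [1, [0.2, 0, 0], 0]]'

```text
time_s: 12.1
tcp_pos: [0.4503, -0.3614, 0.0318]
eef_rot: [[0.384, 0.92, 0.076], [0.923, -0.384, -0.006], [0.024, 0.072, -0.997]]
force: [-0.6, -1.3, -0.2]
grip_width: 0.002
```

```bash
python3 go.py 27 -40 31
```

```text
t 12.1 holder [ 28.4 -46.5] z 31.8 yawx 90.03 F holder [-0.1 -1.4] -0.2 g 0.002 tcp [ 0.45  -0.361  0.032] j [  9.  39.  36. 114. -43.  37. 141.] tilt [ 0.076 -0.006]
shift cm (tool) [ 0.65 -0.14  0.09] turn rad 0.001
```

Emit:
servo_tool --rows '[[1, [0.25, 0, 0], 0], [1, [0.2, 0, 0], 0], [1, [0.2, 0, 0], 0]]'

```text
time_s: 12.4
tcp_pos: [0.4528, -0.3551, 0.0318]
eef_rot: [[0.384, 0.92, 0.076], [0.923, -0.384, -0.006], [0.023, 0.072, -0.997]]
force: [-2.0, -8.3, -0.5]
grip_width: 0.002
```

```bash
python3 go.py 27 -40 31
```

```text
t 12.4 holder [ 28.2 -39.7] z 31.8 yawx 90.02 F holder [ 1.3 -8.4] -0.5 g 0.002 tcp [ 0.453 -0.355  0.032] j [  8.  39.  36. 114. -43.  37. 140.] tilt [ 0.076 -0.006]
shift cm (tool) [-0.03 -0.13  0.07] turn rad 0.0
```

Emit:
servo_tool --rows '[[1, [0.2, 0, 0], 0], [1, [-1, 0, 0], 0], [1, [-0.5, 0, -2], 0], [1, [0, -2, -4], 0], [1, [1, -3, -4], 0], [1, [2, -3, -4], 0], [1, [2, -3, 0], 0], [1, [2, -1, 0], 0], [1, [0, 0, 0], 0], [1, [0, 0, 0], 0]]'

```text
time_s: 13.4
tcp_pos: [0.3509, -0.2528, 0.1632]
eef_rot: [[0.382, 0.921, 0.072], [0.923, -0.384, 0.007], [0.034, 0.064, -0.997]]
force: [-0.2, -0.1, 0.4]
grip_width: -0.0
```

```bash
python3 go.py -48 45 31; python3 -c "
from h import *
d=get('wrist','w4.png');get('scene','s4.png')"
```

```text
t 13.4 holder [-105.2   15.6] z 163.2 yawx 90.12 F holder [-0.1 -0.1] 0.4 g -0.0 tcp [ 0.351 -0.253  0.163] j [-15.  13.  54. 129. -20.  42. 121.] tilt [0.072 0.007]
shift cm (tool) [ 2.48  4.85 13.66] turn rad 0.002
```

View pics/w4.png

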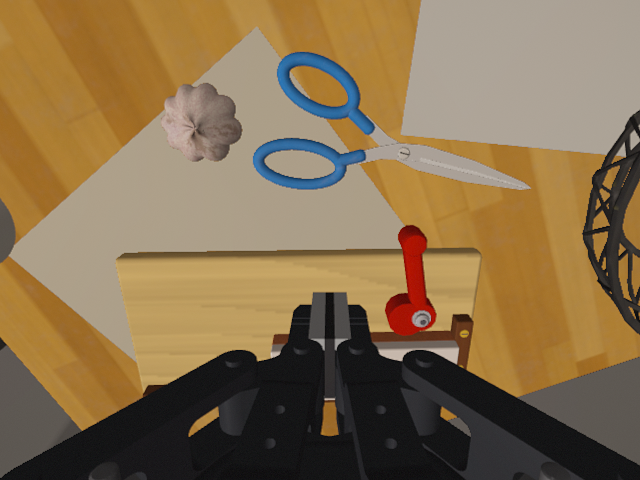

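The stone's left end sits at the stop (458,345). Its near edge runs from (272,337) to (458,333), and the lever is still open. I'll give it one confirming nudge against the fence at mid-length.

Emit:
servo_tool --rows '[[1, [1, 1, 2.5], 0], [1, [1, 1, 2.5], 0], [1, [0.5, 1, 2.5], 0], [1, [0, 1, 2.5], 0], [1, [0, 0, 1.5], 0], [1, [0, 0, 1.5], 0], [1, [0, 0, 0.3], 0], [1, [0, 0, 0], 0]]'

```text
time_s: 14.3
tcp_pos: [0.4113, -0.2554, 0.0247]
eef_rot: [[0.391, 0.918, 0.068], [0.92, -0.392, 0.001], [0.028, 0.062, -0.998]]
force: [-0.4, -0.4, -0.1]
grip_width: 0.002
```

```bash
python3 go.py -9 48 31
```

```text
t 14.3 holder [-48.4  36.4] z 24.7 yawx 89.57 F holder [-0.2 -0.5] -0.1 g 0.002 tcp [ 0.411 -0.255  0.025] j [  1.  34.  35. 126. -45.  30. 138.] tilt [0.068 0.001]
shift cm (tool) [ 1.21  3.96 -0.35] turn rad -0.007
```

Emit:
servo_tool --rows '[[1, [0.4, 0.6, -0.5], 0], [1, [0.4, 0.6, -0.1], 0], [1, [0.3, 0.6, 0], 0], [1, [0, 0.6, 0], 0], [1, [0, 0.5, 0], 0], [1, [0, 0.3, 0], 0], [1, [0, 0.2, 0], 0]]'

```text
time_s: 15.0
tcp_pos: [0.452, -0.2599, 0.0369]
eef_rot: [[0.39, 0.918, 0.073], [0.92, -0.391, -0.001], [0.028, 0.068, -0.997]]
force: [-1.0, -0.6, -0.1]
grip_width: -0.0
```

```bash
python3 go.py -9 48 31
```

```text
t 15.0 holder [-9.1 47.9] z 36.9 yawx 89.63 F holder [-0.7 -0.9] -0.1 g -0.0 tcp [ 0.452 -0.26   0.037] j [ -2.  35.  37. 121. -43.  33. 133.] tilt [ 0.073 -0.001]
shift cm (tool) [-0.   -0.03  0.59] turn rad -0.006
```

Emit:
servo_tool --rows '[[1, [0, 0.2, 0], 0], [1, [0, 0.2, 0], 0], [1, [0, 0.2, 0], 0]]'

```text
time_s: 15.3
tcp_pos: [0.4521, -0.2598, 0.0359]
eef_rot: [[0.391, 0.918, 0.064], [0.92, -0.392, 0.007], [0.032, 0.056, -0.998]]
force: [-5.3, 1.7, 3.6]
grip_width: -0.0
```

```bash
python3 go.py -9 48 31
```

```text
t 15.3 holder [-9.1 48. ] z 35.9 yawx 89.59 F holder [-5.6 -0.4] 3.6 g -0.0 tcp [ 0.452 -0.26   0.036] j [ -2.  35.  37. 121. -43.  34. 133.] tilt [0.064 0.007]
shift cm (tool) [-0.01 -0.02  0.49] turn rad -0.007
```

Emit:
servo_tool --rows '[[1, [0, -1, 0], 0], [1, [0, -1, -2], 0], [-1, [0, -2, -4], 0], [-1, [0, -2, -4], 0], [-1, [0, -2, -4], 0], [-1, [0, -2, -4], 0], [-1, [0, 0, 0], 0], [-1, [0, 0, 0], 0]]'

```text
time_s: 16.1
tcp_pos: [0.3471, -0.2181, 0.2108]
eef_rot: [[0.387, 0.919, 0.074], [0.921, -0.39, 0.018], [0.045, 0.061, -0.997]]
force: [0.3, 0.3, 0.5]
grip_width: 0.994
```

```bash
python3 go.py -85 112 120; python3 -c "
from h import *
d=get('wrist','w5.png')"
```

```text
t 16.1 holder [-122.    46.2] z 210.8 yawx 89.78 F holder [0.2 0.4] 0.5 g 0.994 tcp [ 0.347 -0.218  0.211] j [-30.   1.  63. 129.  -6.  47. 104.] tilt [0.074 0.018]
shift cm (tool) [6.18 3.1  9.58] turn rad -0.004
```

View pics/w5.png

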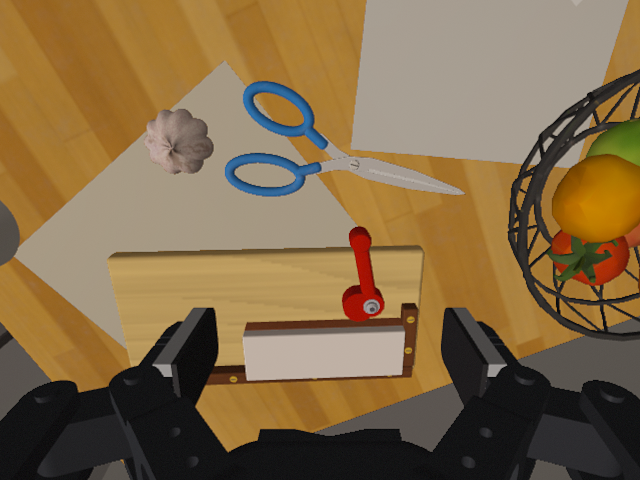

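The stone now lies in the corner. Its top corners are at about (245,333), (403,327), (404,376) and (246,381), its left end touches the stop and its far side touches the fence. Now the numbers.

```bash
python3 - <<'E'
from wm import *
d=get('wrist');g=d['img'].astype(int)
# stone white mask -> near top edge line, terracotta bottom edge, board near edge
hsv=cv2.cvtColor(d['img'],cv2.COLOR_RGB2HSV)
def line(cols,test,z):
    pts=[]
    for u in cols:
        v=test(u)
        if v is not None: pts.append(plane(d,u,v,z)[:2])
    P=np.array(pts);vx,vy,_,_=cv2.fitLine(P.astype(np.float32),cv2.DIST_HUBER,0,.01,.01).ravel()
    if vy<0: vx,vy=-vx,-vy
    return np.degrees(np.arctan2(vy,vx)),H(np.median(P,0))
G=cv2.cvtColor(d['img'],cv2.COLOR_RGB2GRAY).astype(float)
def edge(v0,v1):
    def t(u):
        D=np.diff(G[v0:v1,u]);i=np.argmax(np.abs(D));
        if 0<i<len(D)-1:
            a,b,c=np.abs(D[i-1:i+2]);i=i+.5*(a-c)/(a-2*b+c+1e-9)
        return v0+i+.5
    return t
print('board near',line(range(120,330),edge(240,262),.022))
print('stone near top',line(range(252,335),edge(324,340),.047))
print('stone far top',line(range(255,395),edge(370,388),.047))
for n,u,v,z in [('NR',245,333,.047),('NL',403,327,.047),('FL',404,376,.047),('FR',246,381,.047),('stop face top',402,308,.035)]:print(n,H(plane(d,u,v,z)))
E
```

```text
board near (np.float32(67.58133), array([-73.9, -40.5]))
stone near top (np.float32(67.5704), array([ 2., 19.]))
stone far top (np.float32(67.51065), array([51.9, 47.3]))
NR [ -2.  -24.3]
NL [ -3.3 120.2]
FL [ 52.6 124.6]
FR [ 52.  -27.8]
stop face top [-16.2 121.2]
```

Emit:
servo_tool --rows '[[1, [2, 1, 0], 0], [1, [2, 1, 0], 0], [1, [2, 1, 1.5], 0], [1, [0.4, 0, 2], 0], [1, [0, 0, 2], 0], [1, [0, 0, 2], 0], [1, [0, 0, 2], 0], [1, [0, 0, 0], 0]]'

```text
time_s: 17.0
tcp_pos: [0.4089, -0.1684, 0.1019]
eef_rot: [[0.391, 0.92, 0.037], [0.92, -0.391, -0.001], [0.013, 0.034, -0.999]]
force: [-0.8, 0.1, -0.4]
grip_width: 0.002
```

```bash
python3 go.py -82 114 38
```

```text
t 17.0 holder [-84.  115.8] z 101.9 yawx 89.57 F holder [-0.7 -0.2] -0.4 g 0.002 tcp [ 0.409 -0.168  0.102] j [-22.  23.  49. 129. -31.  37. 116.] tilt [ 0.037 -0.001]
shift cm (tool) [-0.26 -0.02  6.39] turn rad -0.008
```

Emit:
servo_tool --rows '[[1, [0, 0, 1.5], 0], [1, [0, 0, 1.5], 0], [1, [0, 0, 1.5], 0], [1, [0, 0, 1.2], 0], [1, [0, 0, 0.5], 0], [1, [0, 0, 0], 0]]'

```text
time_s: 17.6
tcp_pos: [0.4121, -0.169, 0.0321]
eef_rot: [[0.392, 0.92, 0.022], [0.92, -0.392, -0.006], [0.003, 0.022, -1.0]]
force: [-0.9, -0.6, 0.3]
grip_width: -0.0
```

```bash
python3 go.py -70 94 38; python3 - <<'E'
import numpy as np
# TCP path (holder mm): knob contact point behind the knob, lever angle th; finger offset ~ s beyond knob edge
for j in np.arange(.4,1.9,.2):
    th=np.radians(172)+j;k=np.array([-23.2,93])+62*np.array([np.cos(th),np.sin(th)])
    print(round(j,2),k.round(0),'tangent',np.array([-np.sin(th),np.cos(th)]).round(2))
E
```

```text
t 17.6 holder [-80.9 116.4] z 32.1 yawx 89.53 F holder [-0.6 -0.9] 0.3 g -0.0 tcp [ 0.412 -0.169  0.032] j [-14.  32.  39. 130. -41.  30. 124.] tilt [ 0.022 -0.006]
shift cm (tool) [-2.23  1.12 -0.57] turn rad -0.008
0.4 [-83.  77.] tangent [ 0.26 -0.97]
0.6 [-79.  65.] tangent [ 0.44 -0.9 ]
0.8 [-72.  55.] tangent [ 0.61 -0.79]
1.0 [-64.  46.] tangent [ 0.76 -0.65]
1.2 [-53.  39.] tangent [ 0.87 -0.49]
1.4 [-42.  34.] tangent [ 0.95 -0.31]
1.6 [-30.  31.] tangent [ 0.99 -0.11]
1.8 [-18.  31.] tangent [1.   0.09]
```

Emit:
servo_tool --rows '[[1, [-0.7, -0.1, -0.4], 0], [1, [-0.8, -0.2, 0], 0], [1, [-0.7, -0.2, 0], 0], [1, [-0.7, -0.2, 0], 0], [1, [-0.5, -0.1, 0], 0], [1, [-0.5, -0.1, 0], 0], [1, [-0.6, 0.3, 0], 0], [1, [-0.6, 0.4, 0], 0]]'

```text
time_s: 18.4
tcp_pos: [0.3899, -0.2181, 0.0383]
eef_rot: [[0.391, 0.92, 0.025], [0.92, -0.391, -0.005], [0.006, 0.025, -1.0]]
force: [-0.4, 1.6, 0.4]
grip_width: 0.0
```

```bash
python3 go.py -72 59 37; python3 -c "
from h import *
get('wrist','w6.png')"
```

```text
t 18.4 holder [-82.5  62.6] z 38.3 yawx 89.58 F holder [-1.   1.4] 0.4 g 0.0 tcp [ 0.39  -0.218  0.038] j [ -7.  31.  39. 130. -41.  30. 131.] tilt [ 0.025 -0.005]
shift cm (tool) [-0.36  1.05  0.15] turn rad -0.007
```

View pics/w6.png

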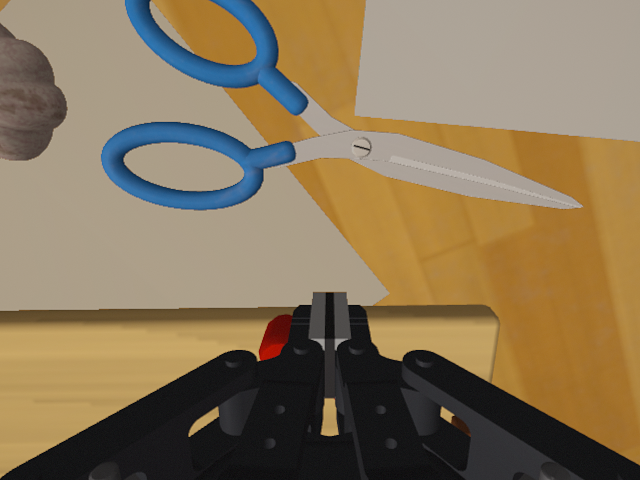

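The knob at (276,340) is being pushed ahead of the shut fingers. Scissors and garlic are untouched. I'll continue along the arc.

Emit:
servo_tool --rows '[[1, [-0.2, 0.5, 0], 0], [1, [-0.2, 0.5, 0], 0], [1, [-0.4, 0.5, 0], 0], [1, [-0.4, 0.5, 0], 0], [1, [-0.3, 0.6, 0], 0], [1, [-0.4, 0.6, 0], 0]]'

```text
time_s: 19.05
tcp_pos: [0.4111, -0.2479, 0.0377]
eef_rot: [[0.39, 0.92, 0.019], [0.921, -0.391, 0.002], [0.01, 0.016, -1.0]]
force: [-4.6, 10.1, 5.9]
grip_width: -0.002
```

```bash
python3 go.py -34 38 37
```

```text
t 19.05 holder [-51.4  43.2] z 37.7 yawx 89.62 F holder [-8.2  7.6] 5.9 g -0.002 tcp [ 0.411 -0.248  0.038] j [ -4.  33.  39. 125. -40.  34. 132.] tilt [0.019 0.002]
shift cm (tool) [-0.51  1.74  0.1 ] turn rad -0.007
```

Emit:
servo_tool --rows '[[1, [-0.1, 0.6, 0], 0], [1, [-0.1, 0.6, 0], 0], [1, [0, 0.6, 0], 0]]'

```text
time_s: 19.35
tcp_pos: [0.4141, -0.25, 0.0348]
eef_rot: [[0.391, 0.921, -0.006], [0.92, -0.39, 0.023], [0.019, -0.014, -1.0]]
force: [-13.2, 6.0, 8.0]
grip_width: 0.0
```

```bash
python3 go.py -34 38 37
```

```text
t 19.35 holder [-47.9  42.4] z 34.8 yawx 89.61 F holder [-14.5   0.5] 8.0 g 0.0 tcp [ 0.414 -0.25   0.035] j [ -4.  35.  39. 123. -39.  36. 131.] tilt [-0.006  0.023]
shift cm (tool) [-0.43  1.39 -0.25] turn rad -0.007
```

Emit:
servo_tool --rows '[[1, [-0.2, 1, -0.3], 0], [1, [-0.2, 1.1, -0.2], 0], [1, [0, 1.1, -0.1], 0]]'

```text
time_s: 19.65
tcp_pos: [0.421, -0.2545, 0.0343]
eef_rot: [[0.391, 0.919, -0.046], [0.92, -0.389, 0.055], [0.033, -0.064, -0.997]]
force: [-21.1, 5.8, 15.2]
grip_width: 0.001
```

```bash
python3 go.py -34 38 37
```

```text
t 19.65 holder [-39.8  41. ] z 34.3 yawx 89.54 F holder [-21.7  -2.7] 15.2 g 0.001 tcp [ 0.421 -0.254  0.034] j [ -3.  37.  40. 120. -38.  41. 130.] tilt [-0.046  0.055]
shift cm (tool) [-0.28  0.56 -0.32] turn rad -0.008
```

Emit:
servo_tool --rows '[[1, [0, 0.5, -0.4], 0], [1, [0, -1.5, -0.3], 0], [1, [0, -1.5, -1], 0], [-1, [0, -1.5, -4], 0], [-1, [0, -2, -4], 0], [-1, [0, -2, -4], 0], [-1, [0, -1, -4], 0], [-1, [0, 0, 0], 0], [-1, [0, 0, 0], 0]]'

```text
time_s: 20.55
tcp_pos: [0.3437, -0.2333, 0.2213]
eef_rot: [[0.394, 0.917, -0.054], [0.919, -0.392, 0.054], [0.029, -0.071, -0.997]]
force: [-0.0, -0.0, 0.4]
grip_width: 0.993
```

```bash
python3 go.py; python3 -c "
from h import *
get('wrist','w7.png')"
```

```text
t 20.55 holder [-119.3   30.8] z 221.3 yawx 89.37 F holder [-0. -0.] 0.4 g 0.993 tcp [ 0.344 -0.233  0.221] j [-24.   9.  61. 123. -10.  57. 110.] tilt [-0.054  0.054]
```

View pics/w7.png

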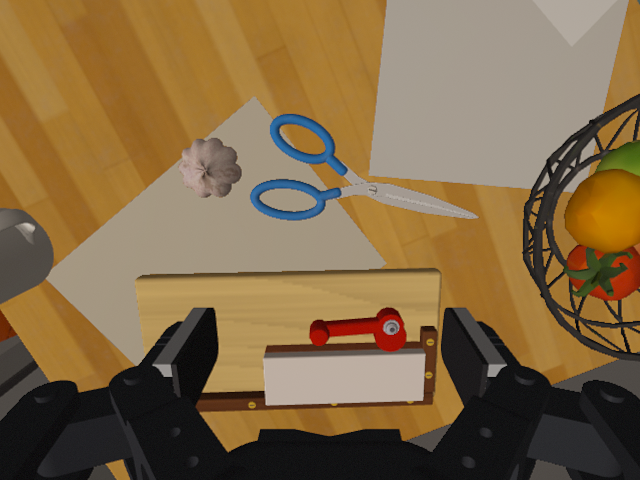

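The lever now points along the stone, with the knob at (319,332) and the screw at (391,327). The stone's corners are at about (265,350), (424,347), (424,399) and (265,405), in the corner. Next I'll measure the lever angle and the stone's squareness.

```bash
python3 - <<'E'
from wm import *
d=get('wrist');img=d['img']
k=H(plane(d,319,331,.0525));p=H(plane(d,391,327,.0425));v=k-p
print('knob',k,'piv',p,'len',np.linalg.norm(v),'joint',((np.degrees(np.arctan2(v[1],v[0]))%360)-172)*np.pi/180)
for n,u,vv,z in [('NR',265,350.5,.047),('NL',424,346.5,.047),('FL',424,399.5,.047),('FR',265,405,.047),('stop top NE',421,327,.035),('bNR',137,277,.022),('bNL',440,270,.022)]:print(n,H(plane(d,u,vv,z)))
G=cv2.cvtColor(img,cv2.COLOR_RGB2GRAY).astype(float)
def ang(c,v0,v1,z):
    P=np.array([plane(d,u,v0+.5+np.argmax(abs(np.diff(G[v0:v1,u]))),z)[:2] for u in c],np.float32)
    x,y,_,_=cv2.fitLine(P,cv2.DIST_HUBER,0,.01,.01).ravel();return np.degrees(np.arctan(y/x)),H(np.median(P,0))
print('board',ang(range(150,420),264,284,.022));print('stone far',ang(range(275,415),394,412,.047))
print('stone near',ang(range(275,415),343,356,.047))
# centroids of the others seen in first top picture vs now
T=get('top')['img'];cv2.imwrite('pics/t7.png',T[:,:,::-1])
E
```

```text
knob [-25.8  25.5] piv [-23.   91.7] len 66.25918804211233 joint 1.6681517893710507
NR [ -5.  -24.1]
NL [ -4.9 121.8]
FL [ 50.8 124.3]
FR [ 51.8 -27. ]
stop top NE [-18.5 121.6]
bNR [ -69.6 -142.7]
bNL [-70.2 140.9]
board (np.float32(67.589584), array([-72.9,  -5.8]))
stone far (np.float32(67.53792), array([51.6, 48.3]))
stone near (np.float32(60.163548), array([ 0.8, 49.3]))
```

The lever reads about 1.67 rad and the task wants it as far as it goes, so I'll press again at the knob.

Emit:
servo_tool --rows '[[1, [-0.2, 1.5, 3], 0], [1, [0, 1, 3], 0], [1, [0, 0.5, 3], 0], [1, [0, 0.5, 3], 0], [1, [0, 0, 2.5], 0], [1, [0, 0, 1.5], 0], [1, [0, 0, 0.5], 0], [1, [0, 0, 0], 0]]'

```text
time_s: 21.5
tcp_pos: [0.3595, -0.2419, 0.0363]
eef_rot: [[0.399, 0.913, -0.078], [0.917, -0.396, 0.055], [0.02, -0.094, -0.995]]
force: [0.7, 0.5, 1.0]
grip_width: 0.0
```

```bash
python3 go.py -58 28 38
```

```text
t 21.5 holder [-101.4   29. ] z 36.3 yawx 89.06 F holder [0.4 0.8] 1.0 g 0.0 tcp [ 0.36  -0.242  0.036] j [ -5.  34.  43. 127. -38.  39. 133.] tilt [-0.078  0.055]
shift cm (tool) [-0.02  4.31 -0.58] turn rad -0.016
```

Emit:
servo_tool --rows '[[1, [0, 1.3, -0.2], 0], [1, [0, 1.3, -0.2], 0], [1, [0, 1.2, -0.2], 0], [1, [0, 1, 0], 0], [1, [0, 1, 0], 0], [1, [0, 1, 0], 0]]'

```text
time_s: 22.1
tcp_pos: [0.4211, -0.2693, 0.0381]
eef_rot: [[0.398, 0.913, -0.09], [0.917, -0.394, 0.064], [0.023, -0.108, -0.994]]
force: [-29.0, 11.0, 28.1]
grip_width: 0.001
```

```bash
python3 go.py -34 28 38
```

```text
t 22.1 holder [-34.   27.3] z 38.1 yawx 89.12 F holder [-31.  -1.] 28.1 g 0.001 tcp [ 0.421 -0.269  0.038] j [ -4.  39.  43. 117. -37.  45. 130.] tilt [-0.09   0.064]
shift cm (tool) [0.07 0.   0.01] turn rad -0.015
```

Emit:
servo_tool --rows '[[1, [0, -1.5, 0], 0], [1, [0, -2, 0], 0], [-1, [0, -1.5, -3], 0], [-1, [0, -1.5, -4], 0], [-1, [0, -2, -4], 0], [-1, [0, -1, -4], 0], [-1, [0, 0, -3], 0], [-1, [0, 0, 0], 0], [-1, [0, 0, 0], 0]]'

```text
time_s: 23.0
tcp_pos: [0.3521, -0.2449, 0.2357]
eef_rot: [[0.399, 0.913, -0.09], [0.917, -0.394, 0.066], [0.025, -0.109, -0.994]]
force: [0.1, 0.5, -0.8]
grip_width: 0.997
```

```bash
python3 go.py; python3 -c "
from h import *
get('wrist','w8.png')"
```

```text
t 23.0 holder [-107.    23.3] z 235.7 yawx 89.11 F holder [-0.2  0.5] -0.8 g 0.997 tcp [ 0.352 -0.245  0.236] j [-24.  13.  63. 120. -12.  62. 112.] tilt [-0.09   0.066]
```

View pics/w8.png

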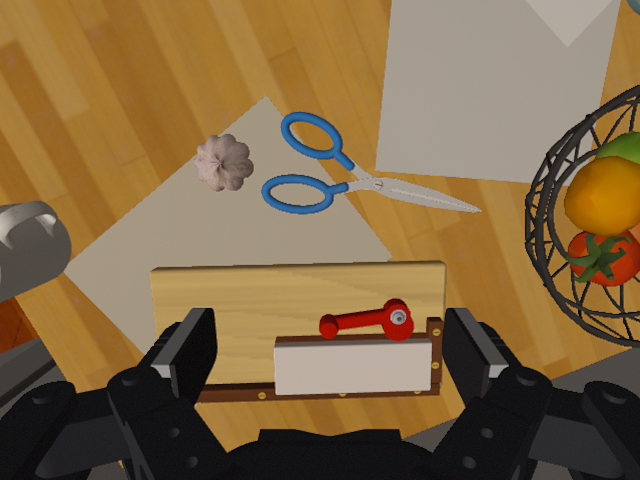

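The lever has swung further, with the knob at (328,326) and the screw at (398,318). The stone is still in the corner, and the scissors and garlic haven't moved.

```bash
python3 - <<'E'
from wm import *
d=get('wrist');img=d['img']
k=H(plane(d,328,326,.0525));p=H(plane(d,398,318,.0425));v=k-p
print('knob',k,'piv',p,'len',np.linalg.norm(v),'joint',((np.degrees(np.arctan2(v[1],v[0]))%360)-172)*np.pi/180)
for n,u,vv,z in [('FL',431,389,.047),('FR',275,395,.047),('NL',432,338,.047)]:print(n,H(plane(d,u,vv,z)))
G=cv2.cvtColor(img,cv2.COLOR_RGB2GRAY).astype(float)
def ang(c,v0,v1,z):
    P=np.array([plane(d,u,v0+.5+np.argmax(abs(np.diff(G[v0:v1,u]))),z)[:2] for u in c],np.float32)
    x,y,_,_=cv2.fitLine(P,cv2.DIST_HUBER,0,.01,.01).ravel();return np.degrees(np.arctan(y/x)),H(np.median(P,0))
print('board',ang(range(165,430),256,276,.022));print('stone far',ang(range(285,422),385,402,.047))
s=robot.observe();print(s['time_s'],s['force']); robot.finish_job()
E
```

```text
knob [-19.9  25.6] piv [-21.7  92. ] len 66.42439310976052 joint 1.737524463249638
FL [ 50.5 124.5]
FR [ 52.1 -26.7]
NL [ -2.7 123.7]
board (np.float32(67.583496), array([-71.7,  -2.9]))
stone far (np.float32(67.661026), array([51.8, 48.7]))
23.1 [-0.01861998  0.79160377  0.02399478]
the job is handed in; nothing more can be done
```

The stone is snug in its corner with the cam clamped on it, and I handed the job in at about 23 s. I slid the stone flat against the fence with the open fingers, then along it to the end stop with the shut fingers. After a confirming nudge at the fence, I pushed the lever shut in two goes.

**Last checks from the wrist camera:**
- **Stone at the fence:** its far edge reads 51.8 mm, and the fence face is at 52 mm.
- **Stone at the end stop:** its left end reads 124.5 mm, and the stop face is at 125 mm.
- **Squareness:** the stone is within about 0.1° (0.002 rad) of the board edge.
- **Lever:** it reads about 1.74 rad after the second push, up from 1.67 after the first. This is past the required 1.6, but I did not confirm that it reached its 1.85 end stop.
- **Other objects:** the scissors and garlic look unmoved in the wrist pictures. I never worked near the jar, but I took no final picture of it.
- **Robot:** it is clear of everything, with contact force near zero.

**Checks that disagreed:**
- Corner points picked by eye varied by 2–5 mm, and two-view heights came out 2–7 mm low.
- The tool tilted by up to about 6° during the moves.
- The last lever push read about 31 N sideways and 28 N upward. That is more than the 10 N the task gave for the squeeze, perhaps because the lever was near its end stop.

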